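Wring a setup block onto the master block under the dial gauge

ROBOT

A 6-joint arm with a two-finger parallel gripper is mounted at the origin on the work surface; the furniture and walls round the work are solid. World frame = base frame: x ahead of the robot, y to its left, z up, the work surface at z = 0. Lengths are in m, angles in rad, forces in N, time in s.
With the tool pointing down it reaches from about 0.225 to 0.875 m from the base axis. Payload 3.4 kg.
Tool frame: the origin (TCP) lies on the centre line of the jaws, within the pads' length; the fingertips stand 14 mm ahead of it and the grasp point (between the pads) lies 5 mm behind it; z points along the fingers, y is the line along which they close (so a half turn about z gives the same grasp; the last joint's range is limited). The gripper opens to 85 mm and grips with 20 to 120 N. Pads are 22 mm wide; open, the fingers measure 114 mm over their backs; the gripper's body (76 mm by 85 mm) begins 54 mm behind the grasp point. The pads swing forward as they close: fully open they stand 13 mm farther back than shut.
Start: joints at [-1.455, 0.276, 1.505, -0, 1.361, -0.121], TCP at [0.135, -0.559, 0.245] pointing down, gripper open.
Joint ranges: [-2.89, 2.89], [-0.75, 2.08], [0.22, 2.7], [-1.18, 4.32], [0.11, 2.71], [-2.7, 2.7]. Speed limits (rad/s): [2.57, 2.57, 3.14, 3.14, 3.14, 3.14].

INTERFACE

Orientations are given as a unit quaternion [w, x, y, z].
In Python, from rig import manip, eyes gives the robot as it stands.
- The arm moves only by the shell command python3 -m creep 'ROWS' [FORCE]. ROWS is JSON, a list of rows, each a list of 5 numbers: the opening, from 0 (shut) to 1 (fully open), then the shift along the tool's x, y, z normalised to -1 to 1, where 1 is 0.5 m, then the turn about the tool's z normalised to -1 to 1, where 1 is 360 degrees. In form: [[fingers, dx, dy, dz, spin], ...]. A call has 1 to 10 rows; each row is the pose to reach, as a shift and turn from the pose commanded when the call began, along the tool's axes at that moment, turning the shorter way round; what a row does not reach only later rows make up. A row lasts 1/10 s, in which the tool goes at most 50 mm and 8.59 degrees, less where a joint would pass 70% of its speed; a pose out of reach is approached as far as the arm can. A call with a number of a shift or a turn outside -1 to 1 is refused whole. A call with a gripper value outside its range is refused whole. The fingers move at their own pace and stop on an object; FORCE is the grip in N (left out, the last holds). Time passes only in rows, so rows that repeat a pose let the fingers close. It gives the time, the measured TCP pose, the force, the opening and the grip force at its end, in the units of the state.
- manip.get_state(): the state, without advancing time (a new reading comes with each control period).
- eyes.get_image(name): name is "scene" or "top" or "wrist"; returns a dict with "frame" (480x640x3 uint8, red, green, blue), "fx", "fy", "cx", "cy" (pixels), "R" (3x3) and "t" (3): a world point X has camera coordinates R X + t. Camera axes: x right, y down, z forward; pixel columns grow to the right and rows downward; lengths in m; the calibration is good to about 2 mm. A picture is of the moment at which its call begins. There is no depth.
- manip.sign_off(): hands the job in; it is judged then, once.
Trained networks look in the newest picture that a camera, given by its name, has taken for a name from the list of things; names that differ only in an ending like _2 or _b are one class to them, and where a whole thing is asked for, a point or a joint stands for the part that bears it (a point fixed in the world has none). Each returns a list of dicts, best first, with "confidence" (0 to 1); they miss things now and then, are a little off and sometimes report something else, mostly with a low value. They report only what shows in the picture. A call takes as long as a camera call.
- eyes.regions_of(camera, label): "mask" (480x640 bool, what is visible of it) and "bbox" ([left, top, right, bottom] in pixels, round what is visible of it).
- eyes.place_of(camera, label): "centre" ([column, row] in pixels: a listed point, or the origin of a listed thing).
The state is a dict: "clock": time; "qpos": joint angles; "qd": joint speeds; "effort": joint torques, N m; "position": TCP position; "ee_rot": TCP orientation; "contact_force": force on the tool from outside, world axes, zero at the start; "moment": the same for the moment, N m; "width": finger opening in m; "gripper_force": force on a finger pad.
Only numpy, scipy, OpenCV 4.12 (cv2) and the standard library are available. Lean on these libraries where they do the work, as an engineer would, in place of code of your own. Each camera call takes 0.05 s, during which the arm holds its last target. There are 200 camera calls.

TASK

Make up the stack for zeroing the dial gauge: take the thinner of the two loose aluminium setup blocks and lay it flat on the master block on the sloping stand, with about a third of its length sticking out past the master's free end. Press it down firmly (about 10 N, without banging or forcing it) and, keeping the faces together and its lower long side against the rest pins, slide it along the master, in under the gauge's tip and home against the end stop, so that the two blocks lie flush in full face contact; then let go. Leave the thicker block, the tape measure, the screw box and the pencil where they are.

Things in the scene. Friction and masses are not known exactly. Their poses are not given: they have to be found in the camera images.
- gauge_stand: Grey inclined comparator stand, fixed, 205 x 165 mm foot. Origin on the worktop under the master's centre; x level, along the blocks, toward the gauge end; y level; z up. Its steel plate rises 30 deg along +y, its top 58 mm above the origin. Plate frame (= the master's frame) = stand frame turned +30 deg about x, origin 58 mm up; the plate spans x -100 to +100, y -44 to +80 mm in it.
- end_stop (a point): On the dark steel end stop's face, which looks to -x: plate x +80.5, y 0, 20 mm above the plate. The stop is 36 mm wide (plate y), 12 thick, 36 high. Axes as the stand's.
- rest_pin (a point): Top of the rest face of the rest pin next to the middle: plate x -4, y -23, z 38 mm. The two steel pins are 10 mm thick and stand just below the blocks' lower long side, at plate x -4 and +58; elsewhere there is only a ledge 12 mm high (y -23 to -33). Beside the blocks there is room for fingers at plate x below -15. Axes as the stand's.
- dial (a point): Centre of the dial's face, plate x +60, y -12, z 98 mm. Dial case 44 mm across, 20 thick, facing down the slope; its stem reaches down to 68 mm above the plate; its arm runs up the slope to a round column at plate x +60, y +62, 128 mm high. Keep the gripper clear of it: near home, hold the setup block only near its -x end. Axes as the stand's.
- master_block: Aluminium block 160 x 45 x 20 mm (x, y, z), lying loose on the sloping plate against ledge and end stop. Origin: centre of its underside; x along its length toward the end stop and the gauge, y up the slope, z off the plate (30 deg from vertical). Its free end is at x = -80 mm.
- setup_block: The block to wring on: aluminium, 160 x 45 x 25 mm (x, y, z), 0.3 to 0.5 kg, lying flat on the worktop. Origin: centre of its underside, x along its length. Home: its origin 20 mm along the master's z from the master's origin, axes parallel, either way round.
- thick_block: The other loose block, aluminium, 160 x 45 x 35 mm, same axes and origin; too thick for the gauge. Stays. The two may lie in either order.
- gauge_tip (a point): Lowest point of the gauge's domed contact button (dome radius 11 mm, polished). At rest it is 41.5 mm above the sloping plate, at plate x +60, y -2; a 45 mm stack slid in under it lifts it by 3.5 mm.
- gauge (a joint): Lift of the gauge's plunger along the plate's normal, m: 0 at rest, 0.0035 on the finished stack, 0.012 at most. Its spring presses with about 2 N.
- tape_measure: Yellow tape measure, 36 x 82 x 67 mm, bystander; origin: centre of its underside.
- screw_box: Small card box, 60 x 80 x 52 mm, bystander; origin: centre of its underside.
- carpenter_pencil: Flat red pencil, 12 x 167 x 9 mm, bystander; origin: centre of its underside, lying along its y.

How it is judged:
By the outcome, as a careful person would: the job done as asked, in the order asked, and still so for the second after the job is handed in, with the robot touching nothing.
It also fails if it takes over 72 s, if anything falls off the work surface, if the arm or the gripper's body presses on something with over 40 N, if the wrist force passes 120 N, or if a joint passes its speed limit or range.

## Working session

There is one attempt and no reset: what is moved stays moved. The work goes in short steps, Python scripts to look and compute and a shell command to move; the robot and the scene stay as the last step left them, time stands still between calls to the robot, and variables do not carry over. Pictures are saved under pics/ and viewed, at most 10 in all, crops included, and the job is handed in when it is done.

```bash
mkdir -p pics; ls
cat > h.py <<'E'
from rig import manip, eyes
import numpy as np, cv2
def ray(im,px):
    R=np.array(im["R"]);t=np.array(im["t"]);c=-R.T@t
    d=R.T@np.array([(px[0]-im["cx"])/im["fx"],(px[1]-im["cy"])/im["fy"],1]);return c,d
def onz(im,px,z):
    c,d=ray(im,px);return c+d*(z-c[2])/d[2]
def proj(im,X):
    p=np.asarray(X)@np.array(im["R"]).T+np.array(im["t"]);return np.c_[im["fx"]*p[...,0]/p[...,2]+im["cx"],im["fy"]*p[...,1]/p[...,2]+im["cy"]]
def tri(rs):
    A=0;b=0
    for c,d in rs:
        d=d/np.linalg.norm(d);P=np.eye(3)-np.outer(d,d);A=A+P;b=b+P@c
    return np.linalg.solve(A,b)
def save(im,name,crop=None,s=1):
    f=im["frame"][:,:,::-1]
    if crop: l,t,r,b=crop;f=f[t:b,l:r]
    cv2.imwrite("pics/"+name,cv2.resize(f,None,fx=s,fy=s))
E
python3 - <<'E'
from h import *
np.set_printoptions(precision=4,suppress=True)
ims={c:eyes.get_image(c) for c in("scene","top")}
cv2.imwrite("pics/a.png",cv2.resize(np.vstack([ims[c]["frame"][:,:,::-1] for c in ims]),None,fx=.625,fy=.625))
save(ims["top"],"b.png",s=1.25)
zs=dict(gauge_stand=0,setup_block=0,thick_block=0,tape_measure=0,screw_box=0,carpenter_pencil=0)
for l in list(zs)+["master_block","end_stop","rest_pin","dial","gauge_tip"]:
    rs=[]
    for c in ims:
        for k,p in enumerate(eyes.place_of(c,l)[:2]):
            print(l,c,np.round(p["centre"],1),round(p["confidence"],2),onz(ims[c],p["centre"],0)if l in zs else"")
            if k==0: rs.append(ray(ims[c],p["centre"]))
    if len(rs)==2: print("   tri",tri(rs))
print(manip.get_state())
E
```

```text
pics
gauge_stand scene [262.2 273.8] 0.77 [0.6324 0.0428 0.    ]
gauge_stand top [286.6 212.3] 0.73 [0.622  0.0443 0.    ]
   tri [0.6229 0.0457 0.0113]
setup_block scene [389.7 265.3] 0.96 [ 0.4457 -0.2018  0.    ]
setup_block scene [250.  232.2] 0.23 [ 0.7571 -0.0181  0.    ]
setup_block top [378.  275.8] 0.97 [ 0.4546 -0.2011  0.    ]
   tri [ 0.4517 -0.2044 -0.0076]
thick_block scene [408.5 215.2] 0.91 [ 0.5256 -0.3641  0.    ]
thick_block top [435.  254.3] 0.69 [ 0.5132 -0.3534  0.    ]
   tri [ 0.5135 -0.3473  0.021 ]
tape_measure scene [231.8 398.3] 0.82 [0.4298 0.284  0.    ]
tape_measure top [190.9 284.2] 0.58 [0.4281 0.2952 0.    ]
tape_measure top [290.9 182.4] 0.47 [0.7029 0.0338 0.    ]
   tri [0.4264 0.2889 0.0137]
screw_box scene [348.5 189.5] 0.97 [ 0.7006 -0.3164  0.    ]
screw_box scene [259.7 260.6] 0.48 [0.668  0.0219 0.    ]
screw_box top [415.5 184.8] 0.86 [ 0.6999 -0.3016  0.    ]
   tri [ 0.6939 -0.3018  0.0143]
carpenter_pencil scene [323.3 329.1] 0.7 [0.4236 0.0397 0.    ]
carpenter_pencil scene [409.6 217.6] 0.47 [ 0.5179 -0.3596  0.    ]
carpenter_pencil t
[... 392 characters left out ...]
.2 210.8] 0.59 
dial top [305.  177.3] 0.8 
   tri [ 0.6891 -0.0101  0.1354]
gauge_tip scene [253.6 232.4] 0.65 
gauge_tip top [306.5 180.7] 0.54 
gauge_tip top [293.4 186.3] 0.53 
   tri [ 0.704  -0.0034  0.0526]
{'clock': 1.2, 'qpos': array([-1.455 ,  0.2759,  1.5049, -0.    ,  1.3607, -0.121 ]), 'qd': array([-0.0016, -0.0002,  0.0013, -0.0009, -0.0014,  0.001 ]), 'effort': array([ -0.0006, -41.6675, -24.6102,  -0.0009,   0.    ,   0.    ]), 'position': array([ 0.1349, -0.559 ,  0.2453]), 'ee_rot': array([ 0.    ,  0.993 ,  0.1181, -0.    ]), 'contact_force': array([ 0.0769,  0.2744, -0.091 ]), 'moment': array([-0.0186, -0.0118,  0.0045]), 'gripper_force': 0.0, 'width': 0.0854763848213103}
```

View pics/a.png

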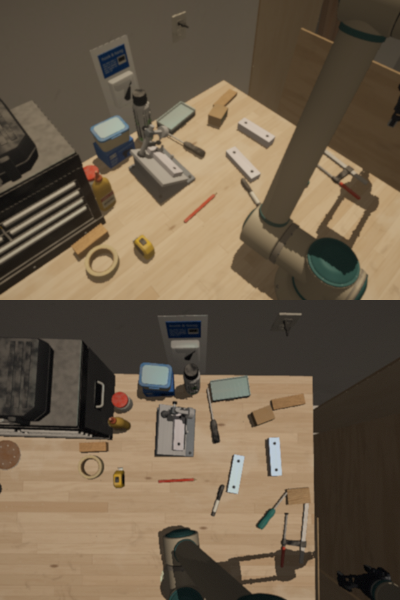

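View pics/b.png

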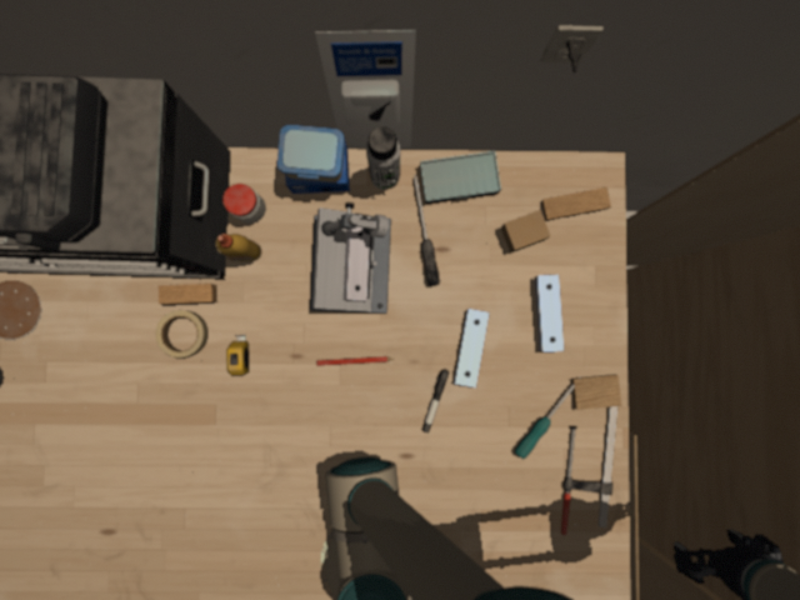

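```bash
python3 -m creep '[[1,0.72,-0.49,-0.05,0.08],[1,0.72,-0.49,-0.05,0.08],[1,0.72,-0.49,-0.05,0.08],[1,0.72,-0.49,-0.05,0.08],[1,0.72,-0.49,-0.05,0.08],[1,0.72,-0.49,-0.05,0.08],[1,0.72,-0.49,-0.05,0.08],[1,0.72,-0.49,-0.05,0.08],[1,0.72,-0.49,-0.05,0.08],[1,0.72,-0.49,-0.05,0.08]]' 60
python3 - <<'E'
from h import *
np.set_printoptions(precision=4,suppress=True)
im=eyes.get_image("wrist");save(im,"c.png")
s=manip.get_state();print(s["position"],s["ee_rot"],s["qpos"],im["R"],im["t"])
top=eyes.get_image("top")
for l in("setup_block","thick_block"):
  for n,i in(("wrist",im),("top",top)):
    for k in eyes.regions_of(n,l)[:2]:
        cs,_=cv2.findContours(k["mask"].astype("uint8"),0,1);r=cv2.minAreaRect(max(cs,key=cv2.contourArea))
        print(l,n,k["confidence"],k["bbox"],r)
        for z in(.025,.035):
            P=np.array([onz(i,p,z) for p in cv2.boxPoints(r)]);print("  z",z,P.mean(0)[:2],"sides",np.linalg.norm(P[1]-P[0]),np.linalg.norm(P[2]-P[1]))
E
```

```text
clock: 2.2
position: [0.4303, -0.2327, 0.2708]
ee_rot: [-0.001, 0.992, -0.129, 0.001]
contact_force: [-0.4, -0.3, -0.3]
width: 0.0856
gripper_force: 0.0
[ 0.4286 -0.2347  0.2705] [ 0.0001  0.9915 -0.1302  0.0003] [-0.6434  0.1303  1.6338 -0.      1.3769  1.1884] [[-0.2561 -0.9666 -0.0019]
 [-0.9208  0.2434  0.3047]
 [-0.2941  0.0798 -0.9524]] [-0.1142  0.4061  0.55  ]
setup_block wrist 0.68 [236.9, 99.6, 304.2, 264.4] ((272.09173583984375, 179.88705444335938), (163.2666473388672, 50.626380920410156), 84.0938491821289)
  z 0.025 [ 0.4508 -0.1963] sides 0.04654688275336906 0.15961855789085322
  z 0.035 [ 0.4522 -0.1978] sides 0.04530516261954316 0.15536045153998318
setup_block top 0.64 [364.1, 244.9, 393.4, 310.7] ((376.877685546875, 277.50048828125), (18.88172149658203, 61.983680725097656), 10.080598831176758)
  z 0.025 [ 0.451 -0.195] sides 0.1613824334192677 0.04942624843281872
  z 0.035 [ 0.4512 -0.1937] sides 0.1600525748875585 0.049018955539929986
thick_block wrist 0.71 [373.6, 0.0, 470.1, 153.6] ((424.1831970214844, 72.00659942626953), (160.46006774902344, 63.91130447387695), 78.02386474609375)
  z 0.025 [ 0.5101 -0.3573] sides 0.05325434309560308 0.13686338950471533
  z 0.035 [ 0.51   -0.3546] sides 0.05183368963560956 0.13321231737530706
thick_block top 0.98 [427.5, 222.5, 448.1, 266.6] ((438.3208312988281, 241.81195068359375), (45.43247604370117, 20.08873748779297), 86.18592071533203)
  z 0.025 [ 0.5455 -0.356 ] sides 0.05299796794924201 0.11922838662560521
  z 0.035 [ 0.545  -0.3534] sides 0.05256124259848805 0.11824589501349747
```

View pics/c.png

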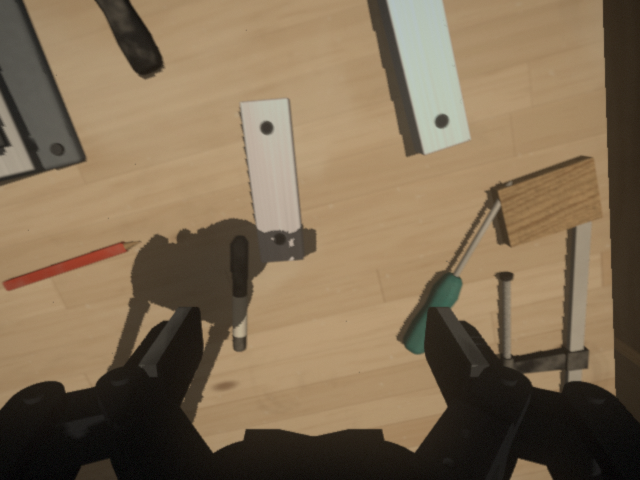

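```bash
cat >> h.py <<'E'
from scipy.optimize import minimize
def box(x,y,yaw,L=.16,W=.045,H=.025):
    c,s=np.cos(yaw),np.sin(yaw)
    return np.array([[x+c*a-s*b,y+s*a+c*b,z] for a in(-L/2,L/2) for b in(-W/2,W/2) for z in(0,H)])
def fit(obs,p0,H):
    def cost(p):
        t=0
        for im,m in obs:
            S=4;q=np.round(proj(im,box(p[0]*.01,p[1]*.01,p[2]*.1,H=H))*16*S).astype(np.int32)
            hull=cv2.convexHull(q);d=np.zeros((480*S,640*S),np.uint8);cv2.fillConvexPoly(d,hull,1,shift=4)
            d=cv2.resize(d.astype(np.float32),(640,480),interpolation=cv2.INTER_AREA)
            t+=1-np.minimum(d,m).sum()/np.maximum(d,m).sum()
        return t
    r=minimize(cost,np.array(p0)*[100,100,10],method="Nelder-Mead",options=dict(initial_simplex=[np.array(p0)*[100,100,10]+v for v in([0,0,0],[.5,0,0],[0,.5,0],[0,0,.5])],maxiter=120))
    return r.x*[.01,.01,.1],r.fun
E
python3 - <<'E'
from h import *
np.set_printoptions(precision=4,suppress=True)
for n in("wrist","top"):
    im=eyes.get_image(n);k=eyes.regions_of(n,"setup_block")[0]
    for H in(.025,.035):
        print(n,H,fit([(im,k["mask"])],[.451,-.196,-.26],H))
    if n=="wrist":
        print(k["confidence"],k["bbox"])
        for p in eyes.place_of(n,"setup_block"): print(p,onz(im,p["centre"],0))
s=manip.get_state();print(s["position"],s["ee_rot"])
E
```

```text
wrist 0.025 (array([ 0.4502, -0.1963, -0.1737]), np.float64(0.03498560190200806))
wrist 0.035 (array([ 0.4498, -0.1975, -0.1853]), np.float64(0.090767502784729))
0.6 [230.1, 94.1, 298.8, 265.4]
{'centre': [267.2, 177.5], 'confidence': 0.68} [ 0.4519 -0.1949  0.    ]
top 0.025 (array([ 0.4499, -0.1973, -0.1779]), np.float64(0.09060001373291016))
top 0.035 (array([ 0.4502, -0.1963, -0.1767]), np.float64(0.10829663276672363))
[ 0.4269 -0.237   0.2703] [ 0.0001  0.9911 -0.1333 -0.    ]
```

```bash
python3 -m creep '[[0.8,-0.053,-0.0824,0.1,-0.0142],[0.8,-0.053,-0.0824,0.2,-0.0142],[0.8,-0.053,-0.0824,0.3,-0.0142],[0.8,-0.053,-0.0824,0.4,-0.0142],[0.8,-0.053,-0.0824,0.45,-0.0142],[0.8,-0.053,-0.0824,0.45,-0.0142],[0.8,-0.053,-0.0824,0.48,-0.0142],[0.8,-0.053,-0.0824,0.504,-0.0142],[0.8,-0.053,-0.0824,0.504,-0.0142],[0.8,-0.053,-0.0824,0.504,-0.0142]]' 60
python3 -m creep '[[0.6,0,0,0,0],[0.5,0,0,0,0],[0.3,0,0,0,0],[0.3,0,0,0,0],[0.3,0,0,0,0],[0.3,0,0,0,0]]' 80
python3 -m creep '[[0.3,0,0,-0.02,0],[0.3,0,0,-0.06,0],[0.3,0,0,-0.12,0],[0.3,0,0,-0.2,0],[0.3,0,0,-0.28,0],[0.3,0,0,-0.28,0]]' 80
```

```text
clock: 3.75
position: [0.4137, -0.1905, 0.0198]
ee_rot: [0.001, 0.996, -0.088, 0.001]
contact_force: [0.2, 0.1, 0.4]
width: 0.0679
gripper_force: 0.0
clock: 4.35
position: [0.4134, -0.1902, 0.0199]
ee_rot: [0.001, 0.996, -0.088, 0.001]
contact_force: [-1.1, 1.0, 7.9]
width: 0.0431
gripper_force: 80.7
clock: 4.95
position: [0.4155, -0.1915, 0.1637]
ee_rot: [0.003, 0.996, -0.088, 0.005]
contact_force: [0.5, -0.0, -4.1]
width: 0.0437
gripper_force: 82.7
```

```bash
python3 -m creep '[[0.3,0.02,-0.08,-0.08,-0.006],[0.3,0.04,-0.16,-0.16,-0.012],[0.3,0.06,-0.234,-0.26,-0.017],[0.3,0.06,-0.234,-0.26,-0.017],[0.3,0.06,-0.234,-0.26,-0.017],[0.3,0.06,-0.234,-0.26,-0.017],[0.3,0.06,-0.234,-0.26,-0.017],[0.3,0.06,-0.234,-0.26,-0.017]]' 80
cat >> h.py <<'E'
from scipy.optimize import least_squares
c3,s3=np.cos(np.pi/6),.5
def plate(P):
    P=np.atleast_2d(P).astype(float)/1000
    return np.c_[P[:,0],c3*P[:,1]-s3*P[:,2],.058+s3*P[:,1]+c3*P[:,2]]
def world(p,S):
    c,s=np.cos(p[2]),np.sin(p[2]);return np.c_[p[0]+c*S[:,0]-s*S[:,1],p[1]+s*S[:,0]+c*S[:,1],S[:,2]]
PTS=dict(gauge_stand=np.zeros((1,3)),master_block=plate([0,0,0]),end_stop=plate([80.5,0,20]),rest_pin=plate([-4,-23,38]),dial=plate([60,-12,98]),gauge_tip=plate([60,-2,41.5]))
E
python3 - <<'E'
from h import *
np.set_printoptions(precision=4,suppress=True)
obs=[]
for n in("wrist","top","scene"):
    im=eyes.get_image(n)
    if n!="scene": save(im,"d_%s.png"%n)
    for l in PTS:
        for k in eyes.place_of(n,l)[:1]:
            if k["confidence"]>.5: obs.append((n,l,im,np.array(k["centre"])))
def res(p):
    return np.concatenate([((proj(im,world(p,PTS[l]))[0]-c)/(im["fx"])*1000*(.5 if n=="wrist" else 1.3)) for n,l,im,c in obs])
r=least_squares(res,[.622,.045,-.07],loss="soft_l1",f_scale=4)
print(r.x)
for (n,l,im,c),e in zip(obs,res(r.x).reshape(-1,2)): print(n,l,c,e)
s=manip.get_state();print(s["position"],s["ee_rot"],s["contact_force"])
E
```

```text
clock: 5.75
position: [0.4613, -0.0802, 0.2863]
ee_rot: [-0.0, 0.999, -0.036, -0.002]
contact_force: [0.2, -0.5, -4.7]
width: 0.0434
gripper_force: 84.0
[ 0.6246  0.0487 -0.0422]
wrist gauge_stand [168.7  26.9] [-1.1168  1.3184]
wrist master_block [141.6  11.1] [1.0938 3.4868]
wrist rest_pin [179.5   8.4] [3.2054 4.0359]
top gauge_stand [286.4 214.2] [-3.9498 -8.0673]
top master_block [284.2 210.7] [-2.2851 -5.6478]
top end_stop [287.6 179.9] [ 2.8117 -9.8392]
top rest_pin [299.3 208. ] [-3.1521  5.6923]
top dial [305.2 181.1] [ 5.4617 -0.1928]
scene gauge_stand [261.6 278.6] [ 1.7948 -3.8104]
scene master_block [258.9 263.7] [ 4.4494 -5.0067]
scene end_stop [247.5 233. ] [-10.509    3.2855]
scene rest_pin [276.2 249.6] [-3.225  -3.1191]
scene dial [265.3 209.3] [-3.7284  4.5472]
[ 0.4627 -0.0797  0.2883] [ 0.      0.9994 -0.0349 -0.    ] [ 0.6268 -0.5011 -4.4178]
```

View pics/d_wrist.png

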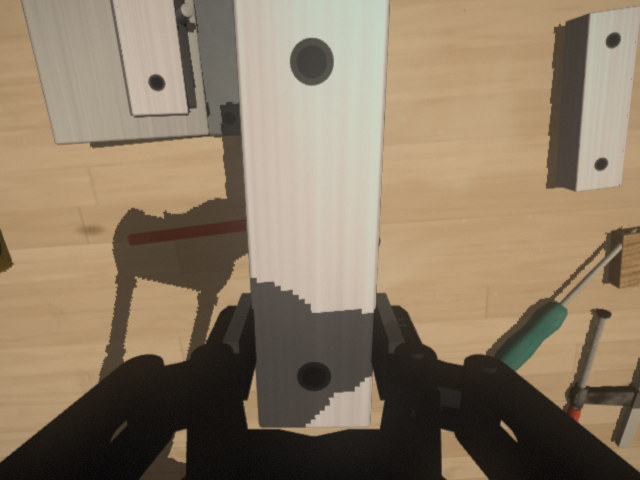

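```bash
python3 -m creep '[[0.3,0.05,0.02,-0.02,0],[0.3,0.1,0.04,-0.02,0],[0.3,0.16,0.04,-0.02,0],[0.3,0.2,0.04,-0.02,0],[0.3,0.2,0.04,-0.02,0],[0.3,0.2,0.04,-0.02,0],[0.3,0.2,0.04,-0.02,0]]' 80
python3 - <<'E'
from h import *
np.set_printoptions(precision=4,suppress=True)
import pickle
im=eyes.get_image("wrist");save(im,"e.png",(0,0,260,240),3);pickle.dump((im,manip.get_state()),open("e.pkl","wb"))
im=eyes.get_image("wrist")
for l in PTS:
    for k in eyes.place_of("wrist",l)[:1]: print(l,k["centre"],k["confidence"],proj(im,world([ 0.6246,0.0487,-0.0422],PTS[l])))
E
cd pics; python3 -c "
import cv2;i=cv2.imread('e.png');print(i.shape);cv2.imwrite('e.png',cv2.resize(i,(640,591)))"
```

```text
clock: 7.5
position: [0.5602, -0.1065, 0.2981]
ee_rot: [-0.0, 0.999, -0.035, -0.001]
contact_force: [0.3, 0.3, -5.4]
width: 0.043
gripper_force: 84.0
gauge_stand [165.9, 135.2] 0.69 [[164.9144 135.665 ]]
master_block [140.6, 137.2] 0.92 [[142.1181 139.5408]]
end_stop [125.2, 41.8] 0.78 [[129.3583  40.2758]]
rest_pin [171.8, 145.5] 0.64 [[176.642  144.7264]]
dial [164.0, 54.5] 0.61 [[165.5094  55.6471]]
gauge_tip [163.9, 136.7] 0.59 [[139.4076  64.4718]]
(720, 780, 3)
```

View pics/e.png

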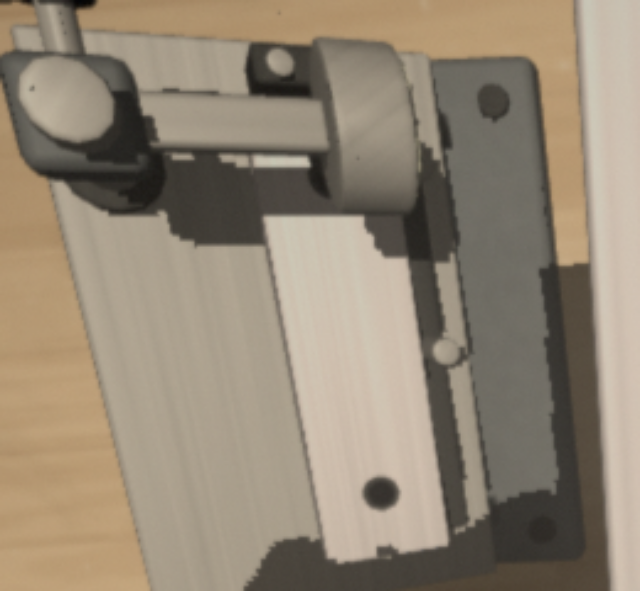

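Run:
```python
from h import *
import pickle
np.set_printoptions(precision=4,suppress=True)
im,s=pickle.load(open("e.pkl","rb"));k=2.4615
C=[([-80,22.5,20],(328,563)),([-80,-22.5,20],(448,545)),([-4,-28,38],(447,351)),([100,80,0],(14,27))]
E=[([-80,22.5,20],[80,22.5,20],(265,215)),([-80,-22.5,20],[80,-22.5,20],(407,252))]
def res(p):
    r=[]
    for P,c in C: r+=list((proj(im,world(p,plate(P)))[0]-np.array(c)/k))
    for A,B,c in E:
        a,b=proj(im,world(p,plate([A,B])));d=(b-a)/np.linalg.norm(b-a);v=np.array(c)/k-a;r.append(d[0]*v[1]-d[1]*v[0])
    return np.array(r)
r=least_squares(res,[.6246,.0487,-.042]);print(r.x,r.fun,"px; depth mm/px",350/im["fx"])
C.pop(3);r=least_squares(res,[.6246,.0487,-.042]);p=r.x;print(p,r.fun)
W=lambda P:world(p,plate(P))[0]
print("free end up/down corners",W([-80,22.5,20]),W([-80,-22.5,20]),"pin",W([-4,-23,38]))
# held block in wrist view
print(s["position"],s["ee_rot"],np.degrees(2*np.arctan2(s["ee_rot"][2],s["ee_rot"][1])))
```

```text
[ 0.6253  0.0488 -0.0339] [ 0.0879  1.5449  1.1991  0.6977  0.486   0.4096 -0.859  -1.7982  1.0923
 -0.5136] px; depth mm/px 0.9068572069070968
[ 0.6263  0.0488 -0.0414] [-0.7796  0.4654  0.4635 -0.0377  0.3378 -0.3563  0.718  -0.7589]
free end up/down corners [0.5468 0.0616 0.0866] [0.5451 0.0227 0.0641] pin [0.6207 0.0101 0.0794]
[ 0.5602 -0.1065  0.2984] [ 0.      0.9994 -0.0349 -0.0004] -4.000674010817539
```

Run:
```python
from h import *
import pickle
np.set_printoptions(precision=4,suppress=True)
im,s=pickle.load(open("e.pkl","rb"))
y=np.radians(-4.0);X=np.array([np.cos(y),np.sin(y)]);Y=np.array([np.sin(y),-np.cos(y)])
g=cv2.cvtColor(im["frame"],cv2.COLOR_RGB2GRAY)
print(g[410:440,300],g[350,[235,245,250,255,260,265,360,365,370,375,380,385]])
for px in((258,427),(314,427),(370,427),(240,120),(388,120)):
    P=onz(im,px,s["position"][2]+.005)[:2]-s["position"][:2];print(px,P@X,P@Y)
```

```text
[ 71  71  71  72  72  71  72  70  70  71  69  71  70  69  70  70  72  89
 108 112 121 132 137 111  47  26  29  26  26  24] [58 24 22 39 74 73 75 79 75 35 33 35]
(258, 427) -0.04147419729871702 -0.022138736487193854
(314, 427) -0.041462095837402166 0.0003153846181725187
(370, 427) -0.041449993905354976 0.022770379161975707
(240, 120) 0.07650857176290611 -0.022520937186066577
(388, 120) 0.07653767884910787 0.022878394964571357
```

```bash
python3 -m creep '[[0.3,-0.03,-0.1,0,-0.0046],[0.3,-0.06,-0.2,0,-0.0046],[0.3,-0.0814,-0.2926,0.05,-0.0046],[0.3,-0.0814,-0.2926,0.12,-0.0046],[0.3,-0.0814,-0.2926,0.2,-0.0046],[0.3,-0.0814,-0.2926,0.28,-0.0046],[0.3,-0.0814,-0.2926,0.326,-0.0046],[0.3,-0.0814,-0.2926,0.326,-0.0046],[0.3,-0.0814,-0.2926,0.326,-0.0046],[0.3,-0.0814,-0.2926,0.326,-0.0046]]' 80
python3 - <<'E'
from h import *
np.set_printoptions(precision=4,suppress=True)
w=eyes.get_image("wrist");sc=eyes.get_image("scene")
a=w["frame"][:,:,::-1];b=cv2.resize(sc["frame"][170:330,180:340,::-1],(480,480),interpolation=cv2.INTER_CUBIC)
cv2.imwrite("pics/f.png",cv2.resize(np.hstack([a,b]),(800,343)))
s=manip.get_state();print(s["position"],s["ee_rot"],s["contact_force"],s["moment"])
E
```

```text
clock: 8.9
position: [0.5325, 0.0419, 0.1373]
ee_rot: [0.0, 1.0, -0.021, 0.002]
contact_force: [-0.3, 0.0, -3.9]
width: 0.0432
gripper_force: 84.2
[0.5322 0.042  0.1372] [ 0.0001  0.9998 -0.0205  0.002 ] [ 0.4903  0.5724 -4.5561] [-0.0279  0.154  -0.0343]
```

View pics/f.png

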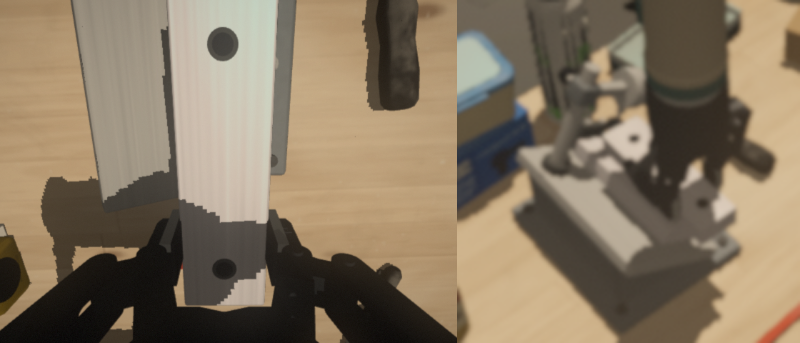

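```bash
python3 -m creep '[[0.3,-0.003,0,0.012,0],[0.3,-0.003,0,0.024,0],[0.3,-0.003,0,0.036,0],[0.3,-0.003,0,0.046,0],[0.3,-0.003,0,0.05,0],[0.3,-0.003,0,0.052,0],[0.3,-0.003,0,0.052,0]]' 80
python3 -m creep '[[0.3,0,0,0.002,0],[0.3,0,0,0.004,0],[0.3,0,0,0.004,0]]'
```

```text
clock: 9.7
position: [0.5292, 0.0421, 0.1091]
ee_rot: [0.0, 1.0, -0.02, -0.0]
contact_force: [0.0, 0.8, -5.0]
width: 0.0433
gripper_force: 84.3
clock: 10.0
position: [0.5292, 0.0422, 0.1073]
ee_rot: [0.0, 1.0, -0.02, -0.0]
contact_force: [-0.2, 0.8, -4.4]
width: 0.0431
gripper_force: 84.3
```

```bash
python3 -m creep '[[0.3,0,0,0.002,0],[0.3,0,0,0.002,0],[0.3,0,0,0.002,0]]'; python3 -m creep '[[0.3,0,0,0.002,0],[0.3,0,0,0.002,0],[0.3,0,0,0.002,0]]';python3 -m creep '[[0.3,0,0,0.002,0],[0.3,0,0,0.002,0],[0.3,0,0,0.002,0]]'
```

```text
clock: 10.3
position: [0.5293, 0.0422, 0.1065]
ee_rot: [0.0, 1.0, -0.02, 0.0]
contact_force: [-0.6, 0.1, -2.3]
width: 0.0432
gripper_force: 84.5
clock: 10.6
position: [0.5293, 0.0422, 0.1059]
ee_rot: [0.0, 1.0, -0.02, 0.0]
contact_force: [-2.8, -0.4, 3.5]
width: 0.0432
gripper_force: 85.3
clock: 10.9
position: [0.5293, 0.0422, 0.1056]
ee_rot: [0.0, 1.0, -0.02, 0.001]
contact_force: [-4.5, -0.6, 8.5]
width: 0.0433
gripper_force: 86.0
```

```bash
python3 -m creep '[[0.51,0,0,0,0],[0.515,0,0,0,0],[0.52,0,0.001,0,0],[0.525,0,0.002,0,0],[0.525,0,0.002,0,0]]' 20; python3 -m creep '[[0.53,0,0.001,0.002,0],[0.535,0,0.001,0.004,0],[0.535,0,0.001,0.006,0],[0.535,0,0.001,0.008,0]]' 20
```

```text
clock: 11.4
position: [0.5293, 0.042, 0.105]
ee_rot: [-0.001, 1.0, -0.021, 0.0]
contact_force: [-2.7, 1.6, 5.6]
width: 0.0448
gripper_force: 9.0
clock: 11.8
position: [0.5294, 0.0407, 0.101]
ee_rot: [-0.0, 1.0, -0.02, 0.0]
contact_force: [-3.1, 1.3, 9.7]
width: 0.046
gripper_force: 11.3
```

```bash
python3 -m creep '[[0.54,0,0.001,0.002,0],[0.545,0,0.001,0.004,0],[0.55,0,0.002,0.006,0],[0.555,0,0.002,0.008,0],[0.555,0,0.002,0.008,0]]' 20;  python3 -m creep '[[0.56,0,0.001,0.002,0],[0.565,0,0.001,0.004,0],[0.57,0,0.002,0.006,0],[0.57,0,0.002,0.006,0]]' 20
python3 - <<'E'
from h import *
w=eyes.get_image("wrist");sc=eyes.get_image("scene")
a=w["frame"][:,:,::-1];b=cv2.resize(sc["frame"][170:330,180:340,::-1],(480,480),interpolation=cv2.INTER_CUBIC)
cv2.imwrite("pics/g.png",cv2.resize(np.hstack([a,b]),(800,343)))
E
```

```text
clock: 12.3
position: [0.5297, 0.0398, 0.0969]
ee_rot: [-0.0, 1.0, -0.021, 0.001]
contact_force: [-2.6, 2.2, 8.3]
width: 0.0476
gripper_force: 9.1
clock: 12.7
position: [0.53, 0.0388, 0.0937]
ee_rot: [-0.0, 1.0, -0.021, 0.001]
contact_force: [-1.0, 2.1, 6.0]
width: 0.0485
gripper_force: 8.4
```

View pics/g.png

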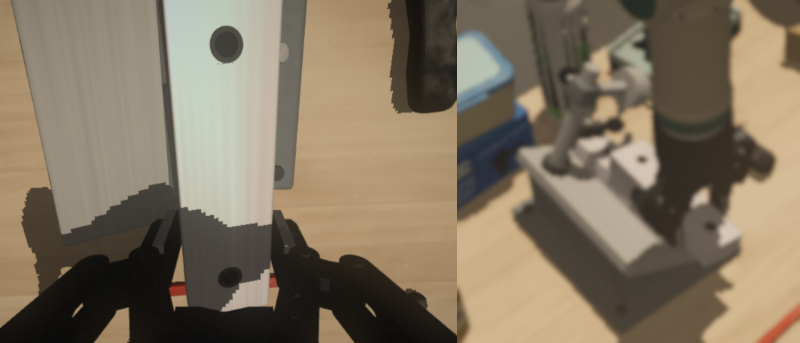

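```bash
python3 -m creep '[[0.575,0,0.001,0,0],[0.58,0,0.001,0.001,0],[0.585,0,0.002,0.001,0],[0.585,0,0.002,0.001,0]]' 20;  python3 -m creep '[[0.59,0,0.001,0,0],[0.595,0,0.001,0,0],[0.6,0,0.002,0,0],[0.6,0,0.002,0,0]]' 20
python3 - <<'E'
from h import *
s=manip.get_state();print(s["contact_force"],s["moment"],s["width"])
E
```

```text
clock: 13.2
position: [0.5292, 0.0372, 0.0924]
ee_rot: [0.0, 1.0, -0.02, 0.0]
contact_force: [1.0, -0.2, -1.0]
width: 0.0499
gripper_force: 3.0
clock: 13.6
position: [0.5287, 0.0365, 0.0927]
ee_rot: [0.0, 1.0, -0.02, -0.0]
contact_force: [-0.1, -1.0, -1.0]
width: 0.0517
gripper_force: 0.8
[-0.07025962 -1.01101882 -1.00413431] [-0.08723121  0.02982135 -0.00779046] 0.05166587075212822
```

```bash
python3 -m creep '[[0.605,-0.012,0,0,0],[0.605,-0.024,0,0,0],[0.605,-0.036,0,0,0],[0.605,-0.048,0,0,0],[0.605,-0.06,0,0,0],[0.605,-0.072,0,0,0],[0.605,-0.072,0,0,0],[0.605,-0.072,0,0,0]]' 20
python3 - <<'E'
from h import *
np.set_printoptions(precision=4,suppress=True)
import pickle
w=eyes.get_image("wrist");save(w,"i.png",s=1.25)
s=manip.get_state();pickle.dump((w,s),open("i.pkl","wb"));print(s["position"],s["contact_force"],s["moment"],s["width"])
p=[.6260,.0488,-.041]
for n,c in(("upper top edge",[(-138,22.5,45),(22,22.5,45)]),("lower top edge",[(-138,-22.5,45),(22,-22.5,45)]),("pin",[(-4,-28,38)])): print(n,proj(w,world(p,plate(c)))*1.25)
E
```

```text
clock: 14.4
position: [0.4919, 0.0381, 0.0927]
ee_rot: [0.0, 1.0, -0.02, -0.001]
contact_force: [-2.1, -2.5, 0.4]
width: 0.0519
gripper_force: 1.0
[0.4921 0.0381 0.0926] [-1.4995 -2.1883  0.0439] [-0.3156  0.2526 -0.056 ] 0.0516062099672159
upper top edge [[ 343.9213  456.1696]
 [ 316.4943 -321.2836]]
lower top edge [[ 471.8189  412.1836]
 [ 509.8198 -228.0456]]
pin [[498.8349 -70.744 ]]
```

View pics/i.png

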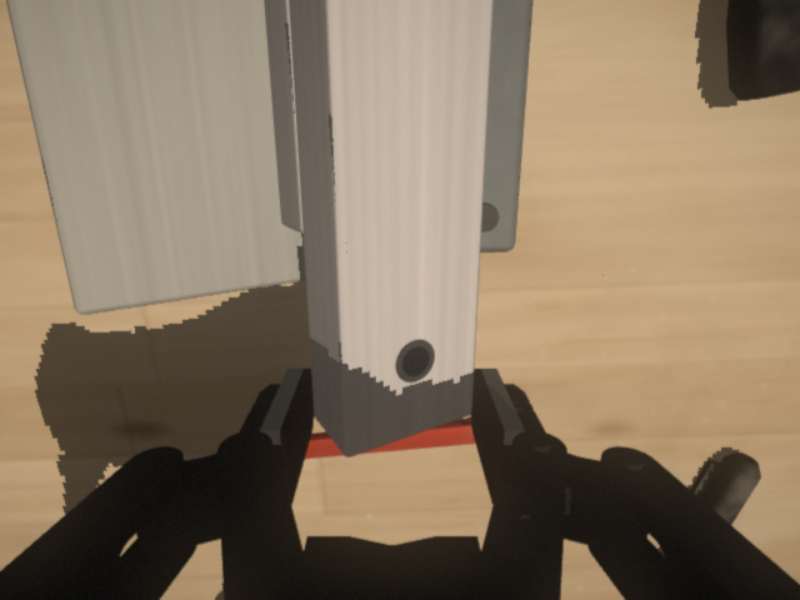

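```bash
python3 -m creep '[[0.595,0,0,0,0],[0.585,0,0,0,0],[0.575,0,0,0,0],[0.575,0,0,0,0]]' 30
```

```text
clock: 14.85
position: [0.4921, 0.038, 0.0926]
ee_rot: [0.0, 1.0, -0.021, -0.001]
contact_force: [-3.5, -3.4, 2.5]
width: 0.0492
gripper_force: 20.3
```

```bash
python3 -m creep '[[0.565,0,0,0,0],[0.56,0,0,0.002,0],[0.56,0,0,0.004,0],[0.56,0,0,0.004,0]]' 50
```

```text
clock: 15.25
position: [0.4921, 0.0378, 0.0908]
ee_rot: [0.0, 1.0, -0.021, -0.001]
contact_force: [-6.3, -3.5, 4.8]
width: 0.0488
gripper_force: 36.7
```

```bash
python3 -m creep '[[0.57,0,0,-0.003,0],[0.585,0,0,-0.004,0],[0.6,0,0,-0.004,0],[0.605,0.015,0,-0.004,0],[0.605,0.03,0,-0.004,0],[0.605,0.046,0,-0.004,0],[0.605,0.046,0,-0.004,0],[0.605,0.046,0,-0.004,0]]' 30
python3 - <<'E'
from h import *
np.set_printoptions(precision=4,suppress=True)
import pickle
w=eyes.get_image("wrist");s=manip.get_state();pickle.dump((w,s),open("j.pkl","wb"));print(s["position"],s["contact_force"],s["width"])
E
```

```text
clock: 16.05
position: [0.5178, 0.0373, 0.093]
ee_rot: [-0.0, 1.0, -0.02, 0.001]
contact_force: [1.2, -2.3, 0.2]
width: 0.0515
gripper_force: 0.9
[0.5173 0.0373 0.093 ] [ 0.9468 -1.5303  0.1319] 0.05158643306598964
```

```bash
python3 -m creep '[[0.59,0,0,0,0],[0.575,0,0,0,0],[0.565,0,0,0.001,0],[0.56,0,0,0.002,0],[0.56,0,0,0.002,0]]' 50; python3 -m creep '[[0.56,0,0,0.002,0],[0.56,0,0,0.002,0]]' 50
```

```text
clock: 16.6
position: [0.5168, 0.037, 0.0927]
ee_rot: [0.0, 1.0, -0.021, 0.001]
contact_force: [1.3, -2.5, 6.3]
width: 0.0487
gripper_force: 40.4
clock: 16.8
position: [0.5166, 0.0369, 0.0921]
ee_rot: [0.0, 1.0, -0.021, 0.001]
contact_force: [0.3, -2.7, 9.5]
width: 0.0487
gripper_force: 40.6
```

```bash
python3 -m creep '[[0.56,0.004,0,0.0005,0],[0.56,0.008,0,0.0005,0],[0.56,0.012,0,0.0005,0],[0.56,0.016,0,0.0005,0]]' 50; python3 -m creep '[[0.56,0.004,0,0,0],[0.56,0.008,0,0,0],[0.56,0.012,0,0,0],[0.56,0.015,0,0,0],[0.56,0.015,0,0,0]]' 50
python3 - <<'E'
from h import *
np.set_printoptions(precision=4,suppress=True)
import pickle
s=manip.get_state();print(s["position"],s["contact_force"])
p=[.6260,.0488,-.041]
w,s0=pickle.load(open("j.pkl","rb"));w2=eyes.get_image("wrist")
a,b=[cv2.resize(i["frame"][:,:,::-1],(400,300)) for i in(w,w2)]
cv2.imwrite("pics/k.png",np.hstack([a,b]))
for c in(-58,-43): print(c,proj(w2,world(p,plate([(c-80,22.5,45),(c-80,-22.5,45)])))*.625+[400,0])
E
```

```text
clock: 17.2
position: [0.5179, 0.0358, 0.091]
ee_rot: [0.001, 1.0, -0.02, -0.006]
contact_force: [-12.5, -7.5, 16.1]
width: 0.0486
gripper_force: 40.9
clock: 17.7
position: [0.5236, 0.0347, 0.0906]
ee_rot: [0.002, 1.0, -0.019, -0.008]
contact_force: [-14.3, -7.7, 17.0]
width: 0.0485
gripper_force: 40.9
[0.5236 0.0347 0.0906] [-14.2625  -7.6706  16.9606]
-58 [[569.842  275.7853]
 [630.6306 248.2154]]
-43 [[569.009  255.3294]
 [631.762  229.6958]]
```

View pics/k.png

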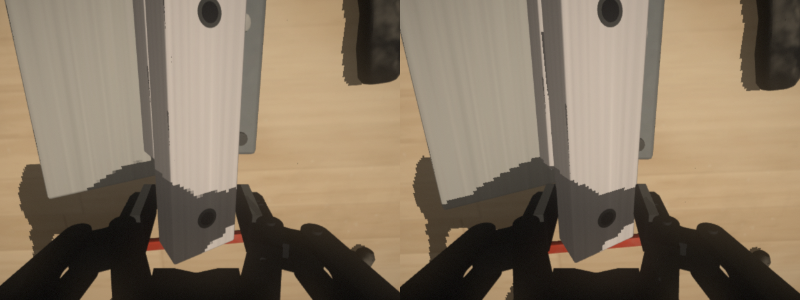

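```bash
python3 -m creep '[[0.56,0,0,-0.001,0],[0.56,0,0,-0.002,0],[0.56,0,0,-0.002,0]]' 50
```

```text
clock: 18.05
position: [0.5253, 0.0352, 0.0915]
ee_rot: [0.002, 1.0, -0.02, -0.006]
contact_force: [-9.8, -5.5, 12.0]
width: 0.0488
gripper_force: 40.7
```

```bash
python3 -m creep '[[0.56,0.002,0,-0.001,0],[0.56,0.004,0,-0.001,0],[0.56,0.006,0,-0.001,0],[0.56,0.008,0,-0.001,0],[0.56,0.008,0,-0.001,0]]' 50
```

```text
clock: 18.55
position: [0.5289, 0.0353, 0.092]
ee_rot: [0.001, 1.0, -0.019, -0.007]
contact_force: [-10.1, -6.5, 13.2]
width: 0.0491
gripper_force: 40.8
```

```bash
python3 -m creep '[[0.56,-0.008,0,-0.002,0],[0.57,-0.014,0,-0.003,0],[0.585,-0.016,0,-0.003,0],[0.6,-0.016,0,-0.002,0],[0.605,-0.024,0,0,0],[0.605,-0.034,0,0,0],[0.605,-0.044,0,0,0],[0.605,-0.044,0,0,0],[0.605,-0.044,0,0,0]]' 50
python3 - <<'E'
from h import *
np.set_printoptions(precision=4,suppress=True)
s=manip.get_state();print(s["position"],s["contact_force"],s["width"])
p=[.6260,.0488,-.041];w=eyes.get_image("wrist")
g=cv2.cvtColor(w["frame"],cv2.COLOR_RGB2GRAY)
save(w,"l.png",(200,180,440,460),2)
for c in(-50,-45,-40): print(c,proj(w,world(p,plate([(c-80,22.5,45),(c-80,-22.5,45)]))))
E
```

```text
clock: 19.45
position: [0.5131, 0.0375, 0.092]
ee_rot: [-0.0, 1.0, -0.02, -0.0]
contact_force: [0.5, -1.2, -0.7]
width: 0.0517
gripper_force: 0.0
[0.5131 0.0375 0.092 ] [ 0.5271 -1.1667 -0.7366] 0.05169283200040156
-50 [[276.9326 397.6153]
 [376.8074 358.8824]]
-45 [[276.529  385.8989]
 [377.4366 348.3864]]
-40 [[276.116  373.9138]
 [378.0783 337.6829]]
```

View pics/l.png

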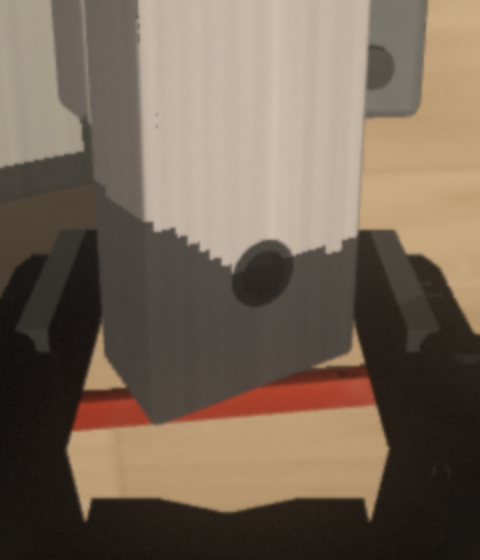

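```bash
python3 -m creep '[[0.59,0,0,0,0],[0.575,0,0,0,0],[0.565,0,0,0.001,0],[0.56,0,0,0.002,0],[0.56,0,0,0.002,0]]' 60; python3 -m creep '[[0.555,0.004,0,0.002,0],[0.555,0.008,0,0.002,0],[0.555,0.012,0,0.002,0],[0.555,0.016,0,0.002,0],[0.555,0.02,0,0.002,0]]' 60;  python3 -m creep '[[0.555,0.004,0,0,0],[0.555,0.008,0,0,0],[0.555,0.012,0,0,0]]' 60
```

```text
clock: 20.0
position: [0.5134, 0.0369, 0.0917]
ee_rot: [0.0, 1.0, -0.02, 0.0]
contact_force: [-3.1, -1.4, 6.9]
width: 0.0489
gripper_force: 41.0
clock: 20.5
position: [0.5177, 0.0355, 0.0902]
ee_rot: [0.002, 1.0, -0.019, -0.006]
contact_force: [-12.3, -5.1, 14.7]
width: 0.0483
gripper_force: 47.6
clock: 20.8
position: [0.5228, 0.0352, 0.0903]
ee_rot: [0.002, 1.0, -0.019, -0.007]
contact_force: [-15.5, -6.2, 18.1]
width: 0.0483
gripper_force: 47.8
```

```bash
python3 -m creep '[[0.555,0.001,0,-0.001,0],[0.555,0.002,0,-0.002,0],[0.555,0.004,0,-0.003,0],[0.555,0.006,0,-0.003,0]]' 60;  python3 -m creep '[[0.555,0.003,0,0,0],[0.555,0.006,0,0,0],[0.555,0.009,0,0,0]]' 60
```

```text
clock: 21.2
position: [0.5277, 0.0358, 0.0917]
ee_rot: [0.001, 1.0, -0.019, -0.005]
contact_force: [-10.0, -3.2, 12.6]
width: 0.0484
gripper_force: 47.7
clock: 21.5
position: [0.5312, 0.0357, 0.0917]
ee_rot: [0.001, 1.0, -0.019, -0.006]
contact_force: [-12.1, -1.9, 14.8]
width: 0.0485
gripper_force: 47.8
```

```bash
python3 -m creep '[[0.56,-0.008,0,-0.002,0],[0.57,-0.012,0,-0.003,0],[0.585,-0.013,0,-0.003,0],[0.6,-0.014,0,-0.002,0],[0.605,-0.024,0,0,0],[0.605,-0.034,0,0,0],[0.605,-0.047,0,0,0],[0.605,-0.047,0,0,0],[0.605,-0.047,0,0,0]]' 50
python3 - <<'E'
from h import *
np.set_printoptions(precision=4,suppress=True)
s=manip.get_state();print(s["position"],s["contact_force"],s["width"])
p=[.6260,.0488,-.041];w=eyes.get_image("wrist");import pickle;pickle.dump(w,open("m.pkl","wb"))
k=eyes.regions_of("wrist","setup_block")
for q in k[:2]:
    m=q["mask"];ys,xs=np.nonzero(m);print(q["confidence"],q["bbox"],"lowest px",xs[ys==ys.max()].mean(),ys.max())
for c in(-35,-30,-25): print(c,proj(w,world(p,plate([(c-80,22.5,45),(c-80,-22.5,45)]))).ravel())
E
```

```text
clock: 22.4
position: [0.5133, 0.0373, 0.0917]
ee_rot: [0.0, 1.0, -0.02, 0.0]
contact_force: [0.3, 0.1, 0.2]
width: 0.0515
gripper_force: 0.0
[0.5133 0.0373 0.0917] [0.3335 0.1168 0.2207] 0.05149823428845696
0.67 [230.9, 0.0, 397.4, 353.6] lowest px 276.5 351
-35 [275.0728 362.7146 378.3702 327.6332]
-30 [274.6341 350.1426 379.0352 316.4804]
-25 [274.185  337.2719 379.7138 305.1004]
```

```bash
python3 -m creep '[[0.59,0,0,0,0],[0.575,0,0,0,0],[0.565,0,0,0.001,0],[0.555,0,0,0.002,0],[0.555,0,0,0.002,0]]' 60; python3 -m creep '[[0.555,0.004,0,0.001,0],[0.555,0.008,0,0.001,0],[0.555,0.012,0,0.001,0],[0.555,0.016,0,0,0],[0.555,0.018,0,0,0]]' 60;  python3 -m creep '[[0.555,0.004,0,-0.001,0],[0.555,0.008,0,-0.001,0],[0.555,0.01,0,-0.001,0]]' 60
```

```text
clock: 23.0
position: [0.5137, 0.037, 0.0915]
ee_rot: [0.0, 1.0, -0.02, 0.0]
contact_force: [-2.6, 0.3, 8.7]
width: 0.0479
gripper_force: 34.4
clock: 23.5
position: [0.5157, 0.0358, 0.0902]
ee_rot: [0.001, 1.0, -0.02, -0.007]
contact_force: [-15.3, -4.2, 14.4]
width: 0.0482
gripper_force: 35.0
clock: 23.8
position: [0.5161, 0.0358, 0.0901]
ee_rot: [0.001, 1.0, -0.019, -0.012]
contact_force: [-20.6, -4.4, 19.2]
width: 0.0482
gripper_force: 35.4
```

```bash
python3 -m creep '[[0.555,0,0,-0.002,0],[0.555,0,0,-0.003,0],[0.555,0,0,-0.004,0],[0.555,0,0,-0.004,0]]' 60; python3 -m creep '[[0.555,0.002,0,0,0],[0.555,0.004,0,0,0]]' 60
```

```text
clock: 24.2
position: [0.5163, 0.036, 0.0906]
ee_rot: [0.001, 1.0, -0.02, -0.012]
contact_force: [-17.3, -4.1, 6.1]
width: 0.0483
gripper_force: 34.8
clock: 24.4
position: [0.5165, 0.0359, 0.0905]
ee_rot: [0.001, 1.0, -0.02, -0.014]
contact_force: [-21.4, -3.9, 10.4]
width: 0.0484
gripper_force: 35.2
```

```bash
python3 -c "
from h import *
s=manip.get_state();print(s['moment'],s['contact_force'],s['position'],s['ee_rot'])"
python3 -m creep '[[0.555,-0.006,0,-0.001,0],[0.555,-0.01,0,-0.001,0],[0.555,-0.01,0.002,-0.001,-0.0015],[0.555,-0.01,0.002,-0.001,-0.0015]]' 80;  python3 -m creep '[[0.555,0.004,0,0,0],[0.555,0.008,0,0,0],[0.555,0.01,0,0,0]]' 80
python3 -c "
from h import *
s=manip.get_state();print(s['moment'],s['contact_force'],s['position'],s['ee_rot'])"
```

```text
[-0.61482283  3.40471795  0.10978776] [-21.3721991   -3.91604352  10.35269363] [0.51646823 0.03593892 0.09052643] [ 0.00118169  0.99971171 -0.01950828 -0.01394762]
clock: 24.8
position: [0.5202, 0.0362, 0.092]
ee_rot: [-0.0, 1.0, -0.016, -0.004]
contact_force: [-4.5, 0.3, -1.8]
width: 0.0481
gripper_force: 34.5
clock: 25.1
position: [0.529, 0.0357, 0.093]
ee_rot: [0.0, 1.0, -0.016, -0.001]
contact_force: [-3.5, 0.9, -2.5]
width: 0.0476
gripper_force: 34.4
[-0.00660277  0.56786729  0.06421224] [-3.47660449  0.9197791  -2.52968582] [0.52897259 0.03573184 0.09297886] [ 1.58421136e-05  9.99875734e-01 -1.57440262e-02 -8.01056828e-04]
```

```bash
cat >> h.py <<'E'
def blockc(p=(.6260,.0488,-.041)):
    w=eyes.get_image("wrist")
    for q in eyes.regions_of("wrist","setup_block")[:1]:
        m=q["mask"];ys,xs=np.nonzero(m);print(q["confidence"],q["bbox"],"lowest",xs[ys==ys.max()].mean(),ys.max())
    for c in(-30,-20,-10,0): print(c,proj(w,world(p,plate([(c-80,22.5,45),(c-80,-22.5,45)]))).ravel().round(1))
    for l in("gauge_tip","rest_pin","master_block"): print(l,[(np.round(k["centre"]),k["confidence"]) for k in eyes.place_of("wrist",l)[:1]])
    return w
E
python3 - <<'E'
from h import *
w=blockc()
hsv=cv2.cvtColor(w["frame"],cv2.COLOR_RGB2GRAY)
for c in(280,290,310,330): print(c,hsv[300:400:4,c])
E
```

```text
0.96 [232.3, 0.0, 397.5, 352.1] lowest 278.0 349
-30 [273.3 385.9 373.8 349.3]
-20 [272.6 361.9 375.3 327.9]
-10 [272.  336.7 376.8 305.7]
0 [271.3 310.3 378.4 282.5]
gauge_tip []
rest_pin [(array([380.,  73.]), 0.91)]
master_block []
280 [ 75  74  74  75  74  73  72  74  73  73  74  73  73 151 149 153 155 155
 156 156 154 156  80  53  91]
290 [ 76  77  75  75  76  75  75  74  75  74  74  74 152 153 147 151 153 156
 155 156 154 154  76  50  97]
310 [180 181  88  76  77  78  75  77  77  76 112 161 157 155 152 152 153 155
 154 156 155 154  55  64  94]
330 [180 181 114  78  76  78  76  77  76 165 160 161 157 155 153 151 153 155
 154 155 154 152  59  89  94]
```

```bash
python3 -m creep '[[0.555,0,0,0.002,0],[0.555,0,0,0.004,0],[0.555,0,0,0.005,0],[0.555,0,0,0.005,0]]' 80;  python3 -m creep '[[0.555,0.004,0,0,0],[0.555,0.008,0,0,0],[0.555,0.01,0,0,0],[0.555,0.01,0,0,0]]' 80
python3 -c "
from h import *
blockc()"
```

```text
clock: 25.75
position: [0.5298, 0.0357, 0.0918]
ee_rot: [0.0, 1.0, -0.016, 0.001]
contact_force: [-3.9, 1.3, 4.5]
width: 0.0483
gripper_force: 34.8
clock: 26.15
position: [0.5311, 0.0351, 0.0914]
ee_rot: [0.001, 1.0, -0.015, -0.003]
contact_force: [-10.7, -1.4, 9.8]
width: 0.0481
gripper_force: 35.2
0.96 [226.8, 1.3, 394.4, 354.8] lowest 278.5 352
-30 [271.5 394.  372.7 356. ]
-20 [270.8 370.2 374.2 334.7]
-10 [270.2 345.1 375.8 312.5]
0 [269.5 318.9 377.4 289.4]
gauge_tip []
rest_pin [(array([378.,  77.]), 0.76)]
master_block []
```

```bash
cat >> h.py <<'E'
def edges(w,rows=range(20,260,20),p=(.6260,.0488,-.041)):
    g=cv2.GaussianBlur(cv2.cvtColor(w["frame"],cv2.COLOR_RGB2GRAY),(3,3),0).astype(int)
    ed=[]
    for y,z in((22.5,45),(-22.5,45),(22.5,20)): ed.append(proj(w,world(p,plate([(-150,y,z),(60,y,z)]))))
    for r in rows:
        o=[]
        for e in ed:
            x=np.interp(r,e[::-1,1],e[::-1,0]);i=int(x);d=g[r,i-14:i+16]-g[r,i-16:i+14];k=np.argsort(-abs(d))[0];o+=[round(x,1),i-15+k,d[k]]
        print(r,*o)
E
python3 -c "
from h import *
w=eyes.get_image('wrist');edges(w)
s=manip.get_state();print(s['contact_force'],s['position'],s['ee_rot'])"
```

```text
20 261.4 259 66 396.4 392 -41 229.1 230 -27
40 261.9 260 60 394.9 391 -42 230.1 231 -45
60 262.5 261 62 393.5 390 -42 231.1 232 -45
80 263.0 263 54 392.1 388 -24 232.1 233 -44
100 263.5 264 47 390.7 388 -43 233.1 235 -50
120 264.1 264 43 389.3 387 -42 234.1 236 -49
140 264.6 264 40 387.9 386 -43 235.2 237 -47
160 265.2 265 41 386.5 385 -42 236.2 236 54
180 265.7 266 41 385.1 384 -42 237.2 240 -51
200 266.2 267 42 383.7 383 -40 238.2 241 -51
220 266.8 268 40 382.3 382 -41 239.2 243 -52
240 267.3 269 41 380.9 381 -64 240.2 244 -51
[-9.67587526 -0.98308915  8.99770299] [0.53108032 0.03514445 0.09135455] [ 6.73180372e-04  9.99883518e-01 -1.48887541e-02 -3.28957821e-03]
```

```bash
python3 -m creep '[[0.555,0.001,0,-0.001,0.0008],[0.555,0.002,0,-0.001,0.0015],[0.555,0.002,0,-0.001,0.0015]]' 80; python3 -m creep '[[0.56,-0.008,0,-0.002,0],[0.57,-0.012,0,-0.003,0],[0.585,-0.012,0,-0.003,0],[0.605,-0.012,0,-0.001,0],[0.605,-0.018,0,0,0],[0.605,-0.024,0,0,0],[0.605,-0.03,0,0,0],[0.605,-0.03,0,0,0]]' 50
python3 -c "
from h import *
w=blockc();edges(w,range(20,260,40))
s=manip.get_state();print(s['contact_force'],s['position'],s['ee_rot'])"
```

```text
clock: 26.75
position: [0.5323, 0.0356, 0.0917]
ee_rot: [0.0, 1.0, -0.02, -0.003]
contact_force: [-9.4, 0.9, 7.7]
width: 0.048
gripper_force: 35.1
clock: 27.55
position: [0.5195, 0.036, 0.0914]
ee_rot: [0.0, 1.0, -0.02, -0.001]
contact_force: [-0.6, -0.1, -0.1]
width: 0.0516
gripper_force: 0.0
0.76 [226.2, 0.0, 392.4, 325.9] lowest 276.0 320
-30 [272.1 366.2 375.7 330.6]
-20 [271.1 340.9 377.  308.2]
-10 [270.1 314.4 378.3 284.8]
0 [269.  286.5 379.7 260.4]
gauge_tip []
rest_pin [(array([376.,  37.]), 0.7)]
master_block []
20 258.9 258 53 393.6 390 -41 227.1 228 -44
60 260.4 260 36 391.3 388 -45 229.6 231 -46
100 261.9 261 40 389.0 386 -39 232.0 234 -48
140 263.5 263 40 386.7 384 -40 234.4 234 48
180 265.0 265 39 384.3 383 -37 236.8 239 -44
220 266.5 267 42 382.0 381 -63 239.3 242 -45
[ 0.62000542 -0.14646274  0.23386302] [0.52055748 0.03605665 0.09156615] [ 8.20982143e-05  9.99790307e-01 -2.04774813e-02  9.16551830e-05]
```

```bash
python3 -m creep '[[0.5,-0.008,0,0,0],[0.3,-0.008,0,0,0],[0.1,-0.008,0,0,0],[0,-0.008,0,0,0],[0,-0.008,0,0,0],[0,-0.008,0,0,0],[0,-0.008,0,0,0]]' 40; python3 -m creep '[[0,0.004,0,0,0],[0,0.008,0,0,0],[0,0.012,0,0,0],[0,0.016,0,0,0]]' 40
```

```text
clock: 28.5
position: [0.5165, 0.0363, 0.0915]
ee_rot: [0.0, 1.0, -0.02, 0.0]
contact_force: [-0.7, 0.9, 0.1]
width: -0.0
gripper_force: 0.0
clock: 28.9
position: [0.5211, 0.036, 0.0911]
ee_rot: [0.0, 1.0, -0.02, -0.004]
contact_force: [-7.6, -0.9, 5.8]
width: -0.0001
gripper_force: 4.1
```

```bash
python3 -m creep '[[0,0.004,0,0.001,0],[0,0.008,0,0.001,0],[0,0.012,0,0.001,0],[0,0.012,0,0.001,0]]' 40; python3 -m creep '[[0,0.004,0,0,0],[0,0.008,0,0,0],[0,0.012,0,0,0]]' 40
```

```text
clock: 29.3
position: [0.5273, 0.0356, 0.0905]
ee_rot: [0.0, 1.0, -0.02, -0.003]
contact_force: [-5.5, -1.0, 2.8]
width: -0.0
gripper_force: 3.2
clock: 29.6
position: [0.5325, 0.0354, 0.0905]
ee_rot: [0.0, 1.0, -0.02, -0.004]
contact_force: [-8.4, -0.9, 5.4]
width: -0.0002
gripper_force: 4.0
```

```bash
python3 -m creep '[[0,0.002,0,0,0],[0,0.004,0,0,0],[0,0.004,0,0,0]]' 40; python3 -m creep '[[0,0.002,0,0,0],[0,0.004,0,0,0],[0,0.004,0,0,0]]' 40
```

```text
clock: 29.9
position: [0.534, 0.0354, 0.0905]
ee_rot: [0.0, 1.0, -0.02, -0.005]
contact_force: [-8.0, -0.7, 6.5]
width: -0.0
gripper_force: 4.4
clock: 30.2
position: [0.5341, 0.0354, 0.0904]
ee_rot: [0.0, 1.0, -0.02, -0.007]
contact_force: [-12.4, -0.1, 9.3]
width: 0.0
gripper_force: 6.2
```

```bash
python3 -m creep '[[0,0.002,0,0,0],[0,0.004,0,0,0],[0,0.004,0,0,0]]' 40; python3 -c "
from h import *
w=blockc();edges(w,range(20,260,40))"
```

```text
clock: 30.5
position: [0.5341, 0.0355, 0.0902]
ee_rot: [0.0, 1.0, -0.02, -0.009]
contact_force: [-14.9, -0.9, 10.1]
width: -0.0
gripper_force: 7.9
0.87 [222.6, 0.0, 396.9, 329.1] lowest 276.5 326
-30 [273.4 403.8 374.4 363.2]
-20 [272.4 380.4 375.7 342.2]
-10 [271.4 355.8 377.1 320.2]
0 [270.4 330.  378.5 297.3]
gauge_tip []
rest_pin [(array([375.,  86.]), 0.89)]
master_block []
20 258.1 256 67 395.9 391 -38 225.7 226 -30
60 259.7 258 60 393.4 390 -36 228.3 229 -44
100 261.3 261 54 390.9 388 -43 230.8 232 -46
140 262.9 263 39 388.4 386 -42 233.4 235 -46
180 264.4 265 39 385.9 384 -40 235.9 239 -50
220 266.0 267 41 383.4 383 -42 238.5 242 -50
```

```bash
python3 -m creep '[[0,-0.02,0,0,0],[0,-0.05,0,0,0],[0,-0.08,0,-0.02,0],[0,-0.08,0,-0.1,0],[0,-0.08,0,-0.18,0],[0,-0.08,0,-0.26,0],[0,-0.08,0,-0.32,0],[0,-0.08,0,-0.32,0],[0,-0.08,0,-0.32,0],[0,-0.08,0,-0.32,0]]' 40
cat >> h.py <<'E'
def lines(w,L,p=(.6260,.0488,-.041),win=12):
    "offset along the image normal of the strongest step near each predicted plate-frame segment"
    g=cv2.GaussianBlur(cv2.cvtColor(w["frame"],cv2.COLOR_RGB2GRAY),(3,3),0).astype(np.float32)
    for n,A,B in L:
        T=np.linspace(0,1,9)[:,None];P=proj(w,world(p,plate(np.array(A)+T*(np.array(B)-A))))
        d=P[-1]-P[0];d/=np.linalg.norm(d);nn=np.array([-d[1],d[0]]);s=np.arange(-win,win+.1,.5)
        o=[]
        for q in P:
            X=q+s[:,None]*nn;v=cv2.remap(g,X[None,:,0].astype(np.float32),X[None,:,1].astype(np.float32),1)[0]
            G=v[4:]-v[:-4];k=np.argmax(abs(G));o.append("%.1f(%d)"%(s[k+2],G[k]))
        print(n,P[0].round(),P[-1].round(),*o)
E
python3 - <<'E'
from h import *
np.set_printoptions(precision=4,suppress=True)
import pickle
s=manip.get_state();print(s["clock"],s["position"],s["ee_rot"],s["contact_force"])
w=eyes.get_image("wrist");pickle.dump(w,open("n.pkl","wb"))
L=[("blk up top",(-78,22.5,45),(50,22.5,45)),("blk low top",(-78,-22.5,45),(40,-22.5,45)),("joint up",(-78,22.5,20),(50,22.5,20)),("master bottom up",(-78,22.5,0),(50,22.5,0)),
("blk end top",(-80,-20,45),(-80,20,45)),("end joint",(-80,-20,20),(-80,20,20)),("plate up edge",(-95,80,0),(50,80,0)),("plate end",(-100,25,0),(-100,78,0))]
lines(w,L)
print("if thickness..",[ (l,[(np.round(k["centre"],1),round(k["confidence"],2)) for k in eyes.place_of("wrist",l)[:1]],proj(w,world((.626,.0488,-.041),PTS[l]))) for l in("gauge_tip","dial","rest_pin","end_stop")])
E
```

```text
clock: 31.75
position: [0.5018, 0.0369, 0.2498]
ee_rot: [-0.0, 1.0, -0.02, -0.001]
contact_force: [-0.2, -0.1, -0.2]
width: -0.0002
gripper_force: 0.0
31.75 [0.5018 0.0369 0.2498] [-0.      0.9998 -0.0205 -0.001 ] [-0.2056 -0.0982 -0.1998]
blk up top [293. 161.] [290. -58.] 1.5(46) 1.0(48) 0.5(50) 0.0(52) -0.5(50) -0.5(55) -1.5(49) -11.0(0) -11.0(0)
blk low top [347. 158.] [352. -25.] 0.5(-63) 0.0(-43) -0.5(-42) -0.5(-42) -1.0(-40) 4.0(-19) -2.0(-40) -2.5(-40) -11.0(0)
joint up [278. 158.] [272. -44.] 2.5(-39) 2.5(-40) -10.5(-40) -11.0(-40) -11.0(-39) -11.0(-34) -11.0(-27) -11.0(0) -11.0(0)
master bottom up [267. 155.] [260. -34.] 10.0(40) 10.5(38) 0.5(-40) 0.5(-40) 0.5(-40) 0.0(-40) 0.0(-39) -11.0(0) -11.0(0)
blk end top [344. 160.] [296. 164.] 1.5(40) 2.0(45) 2.0(18) 2.0(26) 2.0(23) 2.0(22) 2.0(29) 1.5(21) 1.0(23)
end joint [326. 157.] [281. 160.] -2.5(25) -2.5(22) -3.0(22) -3.0(25) -3.0(21) -3.5(30) -4.0(-30) -3.5(-47) -1.5(-30)
plate up edge [195. 183.] [173. -51.] -4.5(-54) -5.0(-50) -5.5(-48) -5.0(-46) -5.5(-47) -6.5(-52) -6.5(-54) -11.0(0) -11.0(0)
plate end [265. 183.] [199. 189.] -0.5(-22) -1.0(-25) -0.5(-24) -1.0(-23) -1.0(-22) -1.0(-24) -10.5(61) -1.5(-25) -1.5(-25)
if thickness.. [('gauge_tip', [], array([[322.2924, -66.4595]])), ('dial', [], array([[ 396.2542, -103.678 ]])), ('rest_pin', [(array([344.2,  51.2]), 0.81)], array([[344.4674,  50.1521]])), ('end_stop', [], array([[302.6569, -92.4014]]))]
```

```bash
python3 -m creep '[[0.6,0,-0.05,0,-0.023],[0.6,0,-0.094,0,-0.046],[0.6,0.05,-0.094,0,-0.07],[0.6,0.1,-0.094,0,-0.093],[0.6,0.15,-0.094,0,-0.116],[0.6,0.2,-0.094,0,-0.14],[0.6,0.211,-0.094,0,-0.163],[0.6,0.211,-0.094,0,-0.186],[0.6,0.211,-0.094,0,-0.209],[0.6,0.211,-0.094,0,-0.23]]' 40
python3 -m creep '[[0.6,0,0,0,-0.02],[0.6,0,0,0,-0.02],[0.6,0,0,0,-0.02],[0.6,0,0,0,-0.02]]' 40
python3 -c "
from h import *
s=manip.get_state();print(s['position'],s['qpos'],np.degrees(2*np.arctan2(s['ee_rot'][2],s['ee_rot'][1])))
d=s['position'][:2]-[.626,.0488];print('Sx',.99916*d[0]-.041*d[1],'Sy',.041*d[0]+.99916*d[1])"
```

```text
clock: 33.0
position: [0.6098, 0.0795, 0.2501]
ee_rot: [-0.0, 0.762, 0.648, -0.001]
contact_force: [-0.8, 0.2, -0.1]
width: 0.0511
gripper_force: 0.0
clock: 33.4
position: [0.6098, 0.0795, 0.2508]
ee_rot: [-0.0, 0.722, 0.692, -0.0]
contact_force: [-0.4, 0.3, -0.9]
width: 0.051
gripper_force: 0.0
[0.60975102 0.07950348 0.25076783] [ 1.66040136e-02  3.33653880e-01  1.40648419e+00 -9.06729109e-05
  1.40184079e+00  5.92999020e-02] 87.55458036637359
Sx -0.017494170275914874 Sy 0.030011480821527492
```

```bash
python3 -m creep '[[0.6,0,0,0.06,0],[0.6,0,0,0.13,0],[0.6,0,0,0.2,0],[0.6,0,0,0.26,0],[0.6,0,0,0.281,0],[0.6,0,0,0.281,0],[0.6,0,0,0.281,0]]' 40
python3 -m creep '[[0.6,-0.008,0,0,0],[0.6,-0.016,0,0,0],[0.6,-0.02,0,0,0],[0.6,-0.022,0,0,0],[0.6,-0.022,0,0,0]]' 40
python3 -m creep '[[0.6,-0.002,0,0,0],[0.6,-0.004,0,0,0],[0.6,-0.004,0,0,0]]' 40
```

```text
clock: 34.1
position: [0.6104, 0.0796, 0.1116]
ee_rot: [0.0, 0.722, 0.692, 0.0]
contact_force: [-1.2, 0.2, 0.4]
width: 0.051
gripper_force: 0.0
clock: 34.6
position: [0.6073, 0.0681, 0.1117]
ee_rot: [-0.001, 0.722, 0.692, -0.001]
contact_force: [-6.3, 0.1, 1.6]
width: 0.0513
gripper_force: 0.0
clock: 34.9
position: [0.6072, 0.0665, 0.1117]
ee_rot: [-0.001, 0.721, 0.692, -0.001]
contact_force: [-5.9, 1.0, 0.3]
width: 0.0515
gripper_force: 0.0
```

```bash
python3 -m creep '[[0.6,0.012,-0.004,0,0],[0.6,0.02,-0.015,0,0],[0.6,0.02,-0.024,0,0],[0.6,0.02,-0.024,0,0],[0.6,0.02,-0.024,0,0]]' 40
python3 - <<'E'
from h import *
np.set_printoptions(precision=3,suppress=True)
s=manip.get_state();print(s['contact_force'],s['moment'],s['position'])
w=eyes.get_image("wrist")
print([(l,[(np.round(k["centre"]),round(k["confidence"],2)) for k in eyes.place_of("wrist",l)[:1]],proj(w,world((.626,.0488,-.041),PTS[l]))) for l in PTS])
for l in("gauge","gauge_stand","setup_block"): print(l,[(k["bbox"],k["confidence"]) for k in eyes.regions_of("wrist",l)[:2]])
for n,P in(("col base",(60,62,0)),("col top",(60,62,128)),("dial back",(60,8,98)),("dial -x rim",(38,0,98))): print(n,proj(w,world((.626,.0488,-.041),plate([P]))), world((.626,.0488,-.041),plate([P])))
E
```

```text
clock: 35.4
position: [0.5979, 0.077, 0.1109]
ee_rot: [0.0, 0.721, 0.693, 0.0]
contact_force: [-0.3, 0.5, 0.7]
width: 0.0515
gripper_force: 0.0
[-0.282  0.541  0.702] [ 0.    -0.013  0.064] [0.598 0.077 0.111]
[('gauge_stand', [(array([356., 276.]), 0.93)], array([[355.465, 275.083]])), ('master_block', [(array([366., 318.]), 0.9)], array([[366.945, 319.299]])), ('end_stop', [], array([[532.257, 354.947]])), ('rest_pin', [], array([[361.399, 408.27 ]])), ('dial', [], array([[543.067, 560.75 ]])), ('gauge_tip', [], array([[503.993, 400.814]]))]
gauge [([520.7, 427.3, 533.4, 441.8], 0.37)]
gauge_stand [([130.1, 128.1, 640.0, 465.6], 0.9)]
setup_block [([234.9, 332.7, 571.1, 425.4], 0.64)]
col base [[527.658 243.075]] [[0.688 0.1   0.089]]
col top [[777.184 748.676]] [[0.686 0.036 0.2  ]]
dial back [[568.597 558.212]] [[0.684 0.004 0.147]]
dial -x rim [[497.128 559.362]] [[ 0.662 -0.002  0.143]]
```

```bash
python3 -m creep '[[0.7,0,0,0.003,0],[0.8,-0.006,0,0.003,0],[0.8,-0.012,0,0.003,0],[0.8,-0.016,0,0.003,0],[0.8,-0.02,0,0.003,0],[0.8,-0.02,0,0.003,0]]' 40
python3 -m creep '[[0.8,-0.002,0,0,0],[0.8,-0.004,0,0,0],[0.8,-0.004,0,0,0]]' 40
python3 -m creep '[[0.8,-0.002,0,0,0],[0.8,-0.004,0,0,0],[0.8,-0.004,0,0,0]]' 40
```

```text
clock: 36.5
position: [0.5973, 0.0666, 0.1091]
ee_rot: [0.0, 0.722, 0.692, -0.0]
contact_force: [0.4, 0.1, 0.1]
width: 0.0683
gripper_force: 0.0
clock: 36.8
position: [0.5972, 0.0649, 0.109]
ee_rot: [0.0, 0.721, 0.692, -0.0]
contact_force: [-0.5, 0.4, 0.3]
width: 0.0683
gripper_force: 0.0
clock: 37.1
position: [0.5971, 0.0629, 0.109]
ee_rot: [0.0, 0.721, 0.692, -0.0]
contact_force: [0.6, -0.5, -0.5]
width: 0.0684
gripper_force: 0.0
```

```bash
python3 -m creep '[[0.8,-0.002,0,0,0],[0.8,-0.004,0,0,0],[0.8,-0.004,0,0,0]]' 40
python3 -m creep '[[0.8,-0.002,0,0,0],[0.8,-0.004,0,0,0],[0.8,-0.004,0,0,0]]' 40
```

```text
clock: 37.4
position: [0.597, 0.0609, 0.109]
ee_rot: [0.0, 0.721, 0.692, -0.0]
contact_force: [0.5, -0.5, -0.2]
width: 0.0681
gripper_force: 0.0
clock: 37.7
position: [0.597, 0.0598, 0.109]
ee_rot: [-0.0, 0.721, 0.692, 0.001]
contact_force: [0.0, 3.4, -0.4]
width: 0.0679
gripper_force: 1.4
```

```bash
python3 -m creep '[[0.8,-0.002,0,0,0],[0.8,-0.003,0,0,0],[0.8,-0.003,0,0,0]]' 40
```

```text
clock: 38.0
position: [0.597, 0.059, 0.1094]
ee_rot: [-0.001, 0.721, 0.692, 0.001]
contact_force: [-0.3, 5.4, 1.9]
width: 0.0681
gripper_force: 3.0
```

```bash
python3 -m creep '[[0.8,0.008,0,0,0],[0.8,0.014,0,0.004,0],[0.8,0.014,0,0.01,0],[0.8,0.01,0,0.01,0],[0.8,0.008,0,0.01,0],[0.8,0.006,0,0.01,0],[0.8,0.006,0,0.01,0]]' 40
python3 -m creep '[[0.8,-0.002,0,0,0],[0.8,-0.004,0,0,0],[0.8,-0.004,0,0,0]]' 40
```

```text
clock: 38.7
position: [0.5969, 0.0621, 0.1041]
ee_rot: [-0.001, 0.722, 0.692, 0.001]
contact_force: [-0.0, 6.1, 0.4]
width: 0.0685
gripper_force: 2.9
clock: 39.0
position: [0.597, 0.0615, 0.1045]
ee_rot: [-0.002, 0.722, 0.692, 0.002]
contact_force: [0.3, 10.4, 2.8]
width: 0.0683
gripper_force: 4.8
```

```bash
python3 -m creep '[[0.8,-0.002,0,0,0],[0.8,-0.003,0,0,0],[0.8,-0.003,0,0,0]]' 40; python3 -m creep '[[0.8,-0.001,0,0,0],[0.8,-0.002,0,0,0],[0.8,-0.002,0,0,0]]' 40; python3 -c "
from h import *
s=manip.get_state();print(s['position'],s['contact_force'],s['moment'])"
```

```text
clock: 39.3
position: [0.597, 0.0611, 0.1048]
ee_rot: [-0.002, 0.722, 0.692, 0.003]
contact_force: [-0.6, 13.4, 3.5]
width: 0.0683
gripper_force: 6.4
clock: 39.6
position: [0.597, 0.0608, 0.1051]
ee_rot: [-0.003, 0.722, 0.692, 0.004]
contact_force: [-1.0, 14.9, 5.3]
width: 0.0683
gripper_force: 7.4
[0.59702732 0.06081453 0.10508169] [-1.04996485 14.91863711  5.2691289 ] [2.35287384 0.02207899 0.53993491]
```

```bash
python3 -m creep '[[0.8,0.01,0,0,0],[0.8,0.03,0,0,0],[0.8,0.04,0,-0.05,0],[0.8,0.04,0,-0.12,0],[0.8,0.04,0,-0.2,0],[0.8,0.04,0,-0.24,0],[0.8,0.04,0,-0.24,0],[0.8,0.04,0,-0.24,0],[0.8,0.04,0,-0.24,0]]' 40
python3 - <<'E'
from h import *
np.set_printoptions(precision=4,suppress=True)
import pickle
w=eyes.get_image("wrist");s=manip.get_state();print(s["position"],s["contact_force"]);pickle.dump((w,s),open("q.pkl","wb"))
L=[("blk up top",(-78,22.5,45),(30,22.5,45)),("blk low top",(-78,-22.5,45),(30,-22.5,45)),("joint up",(-78,22.5,20),(30,22.5,20)),("master bottom up",(-78,22.5,0),(30,22.5,0)),
("blk end top",(-80,-20,45),(-80,20,45)),("end master low",(-80,-20,20),(-80,20,20)),("plate up edge",(-95,80,0),(40,80,0)),("plate end",(-100,25,0),(-100,78,0))]
lines(w,L)
E
```

```text
clock: 40.5
position: [0.5966, 0.0757, 0.2222]
ee_rot: [-0.001, 0.722, 0.692, -0.001]
contact_force: [-0.7, -0.1, 0.7]
width: 0.0683
gripper_force: 0.0
[0.5966 0.0758 0.2221] [-0.2595 -0.1729 -0.5608]
blk up top [244. 275.] [401. 276.] -0.5(49) -0.5(65) -0.5(56) -1.5(56) -1.5(57) -1.5(51) -1.5(65) -1.5(56) -1.5(57)
blk low top [252. 310.] [392. 310.] -1.0(-10) -1.0(-9) -11.0(44) -1.0(-11) 0.0(-5) 0.0(-6) -1.0(-3) -1.5(-8) -2.0(-12)
joint up [248. 247.] [396. 248.] 1.5(-48) 1.5(-53) 1.5(-53) 1.5(-42) 1.5(-50) 1.5(-50) 0.5(-43) 0.5(-43) 0.5(-37)
master bottom up [251. 227.] [393. 228.] 0.5(-43) 0.5(-42) 0.5(-49) 0.5(-48) 0.5(-42) 0.5(-42) 0.0(-40) -0.5(-42) -0.5(-42)
blk end top [249. 308.] [241. 278.] 2.5(15) 2.5(15) 2.5(15) 2.0(49) 2.0(47) -5.0(-49) 1.5(48) 1.5(51) 1.5(36)
end master low [252. 281.] [246. 250.] -8.5(47) -8.5(53) 1.5(-14) -8.0(-38) -6.0(-35) -4.5(-40) -3.5(-41) -1.5(-40) -0.5(-36)
plate up edge [214. 167.] [421. 167.] -11.0(-48) -11.0(6) -11.0(8) -11.0(5) -11.0(4) -11.0(3) -11.0(3) -3.0(39) -3.0(39)
plate end [222. 225.] [207. 170.] 0.0(-19) 0.0(-21) 0.0(-16) -0.5(-19) 0.0(-19) 0.0(-17) 4.0(-42) 0.0(-76) 0.0(-77)
```

```bash
python3 -m creep '[[0.8,0,-0.02,-0.05,0],[0.8,0,-0.06,-0.1,0],[0.8,0,-0.1,-0.15,0],[0.8,0,-0.1,-0.15,0],[0.8,0,-0.1,-0.15,0],[0.8,0,-0.1,-0.15,0]]' 40
python3 -c "
from h import *
print(manip.get_state()['contact_force']);print(manip.sign_off())"
```

```text
clock: 41.15
position: [0.5475, 0.0779, 0.2971]
ee_rot: [-0.001, 0.721, 0.692, -0.001]
contact_force: [0.5, 0.4, -0.4]
width: 0.0683
gripper_force: 0.0
[ 0.53270705  0.43912948 -0.44562507]
the job is handed in; nothing more can be done
None
```

I handed the job in at 41 s with the 25 mm block wrung onto the master: home against the end stop, parallel to the master and against the pins as far as image edges and contact forces show. I did not check the gauge lift directly; contact force peaked near 20 N down and 21 N along the slide when the front end caught (likely on the +58 pin), the last 12 mm was an end push with only 3–6 N down, and the gripper once brushed something on the gauge side at about 6 N.

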